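Let the vials out of the gravity dispenser into a tray

ROBOT

A 6-joint arm with a two-finger parallel gripper is mounted at the origin on a cart in front of the work surface, level with it; the furniture and walls round the work are solid. World frame = base frame: x ahead of the robot, y to its left, z up, the work surface at z = 0. Lengths are in m, angles in rad, forces in N, time in s.
With the tool pointing down it reaches from about 0.325 to 0.775 m from the base axis. Payload 9.3 kg.
Tool frame: the origin (TCP) lies midway between the tips of the shut fingers; the grasp point (between the pads) lies 19 mm behind it; z points along the fingers, y is the line along which they close (so a half turn about z gives the same grasp; the last joint's range is limited). The gripper opens to 85 mm and grips with 20 to 120 N. Pads are 22 mm wide; open, the fingers measure 114 mm over their backs; the gripper's body (76 mm by 85 mm) begins 54 mm behind the grasp point. The pads swing forward as they close: fully open they stand 13 mm farther back than shut.
Start: joints at [1.077, 0.259, 0.021, 1.334, 0, 1.418], TCP at [0.184, 0.518, 0.2] pointing down, gripper open.
Joint ranges: [-3.04, 3.04], [-0.91, 1.82], [-1.04, 1.36], [-1.92, 1.95], [-1.52, 1.45], [-3.14, 3.14]. Speed limits (rad/s): [2.22, 2.22, 2.79, 3.14, 3.14, 3.14].

INTERFACE

Orientations are given as [roll, pitch, yaw] about the fixed x, y, z axes, in that order (R = Rz(yaw) Ry(pitch) Rx(roll)).
In Python, from station import bot gives the robot as it stands.
- The arm moves only by the tool step_arm, never from a script. Its argument "targets" is a list of rows, each a list of 7 numbers: the shift along the tool's x, y, z in cm, then the turn, a rotation vector about the tool's x, y, z in degrees, then the closure, from 0 (fully open) to 1 (shut). A call has 1 to 12 rows; each row shifts and turns the commanded pose from where the row before left it, along the tool's axes as they then stand; what a row does not reach is not made up. A row lasts 1/12 s, in which the tool goes at most 41.7 mm and 7.16 degrees, less where a joint would pass 70% of its speed; a pose out of reach is approached as far as the arm can. A call is refused whole if a number of a shift passes 4.17 or a number of a turn 7.16, either way. A call with a gripper value outside its range is refused whole. The fingers move at their own pace and stop on an object; "force" is the grip in N (left out, the last holds). Time passes only in rows, so rows that do not move let the fingers close. It gives the time, the measured TCP pose, the force, the opening and the grip force at its end, in the units of the state.
- bot.read_state(): the state, without advancing time (a new reading comes with each control period).
- bot.camera(name): name is "scene" or "top" or "wrist"; returns the picture (480x640x3 uint8, red, green, blue); there is no depth.
- bot.camera_model(name): a dict with "fov_y" (degrees; the focal length in pixels is half the picture's height over the tangent of half this angle, whatever the lens; pixels are square), "cx", "cy" (the principal point, pixels), "extrinsics" (4x4, takes a point from world to camera coordinates). Camera axes: x right, y up, looking along -z (the intrinsics and any distortion apply to the point x, -y, -z); pixel columns grow to the right and rows downward; lengths in m; the calibration is good to about 2 mm. The wrist camera is an equidistant fisheye: a pixel r from the principal point sees the ray r / f radians off the axis. A picture is of the moment at which its call begins: read the wrist's pose just before it. camera_model takes no time and is no camera call; for the wrist camera it gives the pose at the moment of the call.
- bot.hand_in(): hands the job in; it is judged then, once.
Trained networks look in the newest picture that a camera, given by its name, has taken for a name from the list of things; names that differ only in an ending like _2 or _b are one class to them, and where a whole thing is asked for, a point or a joint stands for the part that bears it (a point fixed in the world has none). Each returns a list of dicts, best first, with "score" (0 to 1); they miss things now and then, are a little off and sometimes report something else, mostly with a low value. They report only what shows in the picture. A call takes as long as a camera call. They do not tell look-alikes from the thing itself.
- bot.outline_of(name, camera): "region" (480x640 bool, what is visible of it) and "box" ([left, top, right, bottom] as shares, 0 to 1, of the picture: columns of its width, rows of its height, round what is visible of it).
- bot.place_of(name, camera): "position" ([column, row] as shares, 0 to 1, of the picture: columns of its width, rows of its height: a listed point, or the origin of a listed thing).
The state is a dict: "t": time; "joint_pos": joint angles; "qd": joint speeds; "joint_efforts": joint torques, N m; "tcp_pos": TCP position; "tool_rot": TCP orientation; "contact_force": force on the tool from outside, world axes, zero at the start; "ft_torque": the same for the moment, N m; "finger_gap": finger opening in m; "grip_force": force on a finger pad.
Only numpy, scipy, OpenCV 4.12 (cv2) and the standard library are available. Lean on these libraries where they do the work, as an engineer would, in place of code of your own. Each camera call takes 0.05 s, during which the arm holds its last target. There are 200 camera calls.

TASK

Push the empty kidney tray along the table up against the vial dispenser's foot bar, with the chute's mouth over it, then press the pad at the back of the rocking lever fully down with the fingertips so that its gate lifts, and keep it down until all three vials have rolled into the tray. Then let the lever come back up so the gate is shut again. Do not lift the tray, do not touch the vials and leave the roll of tape, the little cup and the stamp beside the dispenser where they stand.

Things in the scene. Friction and masses are not known exactly. Their poses are not given: they have to be found in the camera images.
- dispenser: White gravity dispenser fixed to the table: open chute sloping to its mouth, on a grey base. Origin on the table under its middle; -x points out of the mouth, z up. Base: x -45..130 mm, 74 wide. Foot bar for the tray: 120 wide (y), 30 high, flat face at x = -45. Chute 51 wide, overhangs to x = -85, 50 clear of the table there (tray rim passes under); side walls 73 high at the mouth, 115 at back.
- chute_mouth (a point): Middle of the lip of the chute floor, where the vials fall out; 56 mm above the table, at x = -85 mm in the dispenser's frame.
- rocker_pad (a point): Middle of the top of the 40 x 40 mm press pad at the back end of the aluminium rocking lever (moves with it). At rest 133 mm above the table, x = 105 mm in the dispenser's frame. The lever lies along the chute on a cross pin 90 mm in front of the pad, 125 mm high; the gate blade hangs from its other end, 88 mm in front of the pin. Below the pad is only a thin stop post.
- rocker (a joint): Angle of the rocking lever about its pin: 0 = level, gate shut; grows as the pad is pressed; 0.32 rad = fully down (pad about 29 mm lower, gate about 26 mm up). A vial passes under the gate from about 0.15 rad. A spring returns it: about 1.5 N at the pad to start, 5 N when fully down.
- tray: Loose grey pulp kidney tray, 128 x 258 x 46 mm high, about 30 g, standing in front of the mouth, 55 to 95 mm short of the foot bar. Origin on its underside near the middle; long axis y; +x side faces the dispenser. Solid sides: outer faces at x = -56 and +65 mm (straight for 170 mm), ends at y = +-116. Against the foot bar its origin is about 110 mm in front of the dispenser's.
- vial_a: 2 ml glass vial with crimped cap lying on its side, 16 mm diameter, 39 mm long; origin at the centre of its flat bottom, its z axis runs along it to the cap. The lowest, resting against the gate.
- vial_b: 2 ml glass vial with crimped cap lying on its side, 16 mm diameter, 39 mm long; origin at the centre of its flat bottom, its z axis runs along it to the cap. The middle one.
- vial_c: 2 ml glass vial with crimped cap lying on its side, 16 mm diameter, 39 mm long; origin at the centre of its flat bottom, its z axis runs along it to the cap. The highest one.
- plaster_roll: Bystander: roll of beige fixing tape lying flat, 62 mm across, 26 mm high; origin under its middle.
- measuring_cup: Bystander: small clear dosing cup, 39 mm across, 38 mm high; origin under its middle.
- stamp: Bystander: standing date stamp with a brown handle, 23 x 48 mm foot, 69 mm high; origin under its middle.
Not all that is in view belongs to the job. Of the things that look like the dispenser, the larger one is meant. Leave any green or orange look-alike of the vial_c alone.

How it is judged:
On the way, in this order (a step that is already met when the one before it is completed fails the run):
1. the tray stands under the chute's mouth, with the gate still shut (x of chute_mouth in the frame of tray between -0.03 and 0.038 m and y of chute_mouth in the frame of tray between -0.085 and 0.085 m and value of joint rocker below 0.05 rad), for 0.2 s.
2. the fingers press the lever's pad down, so that the gate begins to lift (value of joint rocker above 0.06 rad and contact force between the fingers and rocker above 0.3 N), for 0.02 s.
3. all three vials lie in the tray while the lever is held (nearly) fully down (x of vial_a in the frame of tray between -0.065 and 0.07 m and y of vial_a in the frame of tray between -0.125 and 0.125 m and z of each of vial_a, vial_b, vial_c in the frame of tray below 0.042 m and x of vial_b in the frame of tray between -0.065 and 0.07 m and y of vial_b in the frame of tray between -0.125 and 0.125 m and x of vial_c in the frame of tray between -0.065 and 0.07 m and y of vial_c in the frame of tray between -0.125 and 0.125 m and value of joint rocker above 0.25 rad), for 0.1 s.
At the end, for the whole second after the job is handed in: All three vials lie at rest inside the tray (below its rim); the tray stands flat on the table under the chute's mouth (mouth within about -30 to +38 mm of the tray's middle across it and 85 mm along it); the lever is back up with the gate shut (under 0.04 rad) (x of vial_a in the frame of tray between -0.065 and 0.07 m and y of vial_a in the frame of tray between -0.125 and 0.125 m and z of each of vial_a, vial_b, vial_c in the frame of tray below 0.042 m and x of vial_b in the frame of tray between -0.065 and 0.07 m and y of vial_b in the frame of tray between -0.125 and 0.125 m and x of vial_c in the frame of tray between -0.065 and 0.07 m and y of vial_c in the frame of tray between -0.125 and 0.125 m and linear speed of each of vial_a, vial_b, vial_c below 0.02 m/s and x of chute_mouth in the frame of tray between -0.03 and 0.038 m and y of chute_mouth in the frame of tray between -0.085 and 0.085 m and value of joint rocker below 0.04 rad and height (world z) of tray below 0.006 m and angle between tray's own z axis and vertical below 0.08 rad); the robot touches nothing.
It fails at once if the tray is lifted (20 mm) or tipped (height (world z) of tray above 0.02 m or angle between tray's own z axis and vertical above 0.5 rad).
It fails at once if the robot touches a vial (contact force between any of the arm, the fingers and vial_a above 0.2 N or contact force between any of the arm, the fingers and vial_b above 0.2 N or contact force between any of the arm, the fingers and vial_c above 0.2 N).
It fails at once if the roll of tape, the cup or the stamp is moved more than 10 mm (distance of any of plaster_roll, measuring_cup, stamp from where it was at the start of the episode above 0.01 m).
It also fails if it takes over 48 s, if anything falls off the work surface, if the arm or the gripper's body presses on something with over 40 N, if the wrist force passes 120 N, or if a joint passes its speed limit or range.

## Working session

There is one attempt and no reset: what is moved stays moved. The work goes in short steps, Python scripts to look and compute and a tool call to move; the robot and the scene stay as the last step left them, time stands still between calls to the robot, and variables do not carry over. Pictures are saved under pics/ and viewed, at most 13 in all, crops included, and the job is handed in when it is done.

Besides the shell and the picture viewer there is one more tool, called by a JSON object that holds its "name" and its "arguments", one argument or row to a line. step_arm: Moves the arm, as the interface text tells. Its arguments: {"type":"object","properties":{"targets":{"type":"array","items":{"type":"array","items":{"type":"number"}}},"force":{"type":"number"}},"required":["targets"]}

```bash
mkdir -p pics
cat > h.py <<'E'
import numpy as np, cv2
from station import bot
def ray(cam,px):
    m=bot.camera_model(cam); E=np.array(m["extrinsics"]); f=240/np.tan(np.radians(m["fov_y"]/2))
    d=np.array([(px[0]-m["cx"])/f,-(px[1]-m["cy"])/f,-1.0])
    R=E[:3,:3]; return -R.T@E[:3,3], R.T@d
def atz(cam,px,z):
    o,d=ray(cam,px); return o+d*(z-o[2])/d[2]
def proj(cam,p):
    m=bot.camera_model(cam); E=np.array(m["extrinsics"]); f=240/np.tan(np.radians(m["fov_y"]/2))
    c=E[:3,:3]@p+E[:3,3]; return m["cx"]+f*c[0]/-c[2], m["cy"]-f*c[1]/-c[2]
def save(cam,n):
    im=bot.camera(cam); cv2.imwrite(f"pics/{n}.png",im[:,:,::-1]); return im
E
python3 - <<'E'
from h import *
Z=dict(dispenser=0,chute_mouth=.056,rocker_pad=.133,tray=0,plaster_roll=0,measuring_cup=0,stamp=0,vial_c=.08)
for c in("top","scene"):
    save(c,c+"0")
    for n,z in Z.items():
        for r in bot.place_of(n,c)[:3]:
            p=np.array(r["position"])*[640,480]; print(c,n,round(r["score"],2),p.round(),atz(c,p,z).round(3))
s=bot.read_state();print(s["t"],s["tcp_pos"],s["tool_rot"])
E
```

```text
top dispenser 0.81 [341. 249.] [0.553 0.05  0.   ]
top dispenser 0.72 [386. 249.] [ 0.547 -0.029  0.   ]
top dispenser 0.57 [210. 303.] [0.476 0.285 0.   ]
top chute_mouth 0.83 [249. 294.] [0.478 0.213 0.056]
top chute_mouth 0.62 [393. 233.] [ 0.562 -0.034  0.056]
top rocker_pad 0.91 [279. 236.] [0.553 0.155 0.133]
top rocker_pad 0.88 [156. 295.] [0.478 0.346 0.133]
top tray 0.86 [442. 228.] [ 0.576 -0.132  0.   ]
top plaster_roll 0.79 [319. 184.] [ 0.676  0.079 -0.   ]
top plaster_roll 0.53 [341. 248.] [0.554 0.05  0.   ]
top measuring_cup 0.82 [332. 313.] [0.442 0.077 0.   ]
top measuring_cup 0.35 [319. 186.] [0.673 0.08  0.   ]
top stamp 0.62 [256. 194.] [0.666 0.194 0.   ]
top vial_c 0.64 [375. 245.] [0.54  0.001 0.08 ]
top vial_c 0.47 [287. 309.] [0.446 0.152 0.08 ]
top vial_c 0.46 [385. 247.] [ 0.533 -0.016  0.08 ]
scene dispenser 0.94 [229. 244.] [0.486 0.283 0.   ]
scene dispenser 0.59 [354. 291.] [0.555 0.051 0.   ]
scene chute_mouth 0.58 [398. 299.] [ 0.553 -0.033  0.056]
scene chute_mouth 0.58 [244. 249.] [0.467 0.215 0.056]
scene rocker_pad 0.62 [195. 185.] [0.468 0.32  0.133]
scene plaster_roll 0.82 [387. 242.] [0.678 0.075 0.   ]
scene measuring_cup 0.81 [294. 324.] [0.441 0.082 0.   ]
scene measuring_cup 0.59 [382. 289.] [0.588 0.017 0.   ]
scene measuring_cup 0.23 [450. 347.] [ 0.569 -0.127  0.   ]
scene stamp 0.75 [330. 213.] [0.665 0.199 0.   ]
scene vial_c 0.85 [341. 392.] [ 0.371 -0.071  0.08 ]
scene vial_c 0.79 [264. 290.] [0.419 0.117 0.08 ]
scene vial_c 0.69 [373. 286.] [0.532 0.001 0.08 ]
0.9 [0.18385711 0.51836333 0.19971634] [3.14153107e+00 3.10739673e-05 2.80076714e+00]
```

View pics/top0.png

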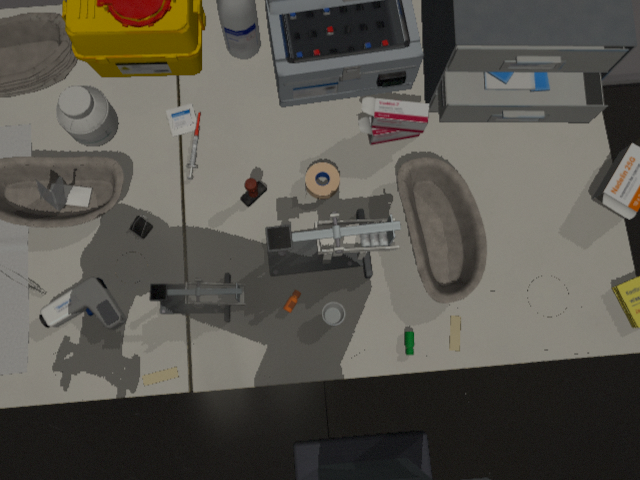

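View pics/scene0.png

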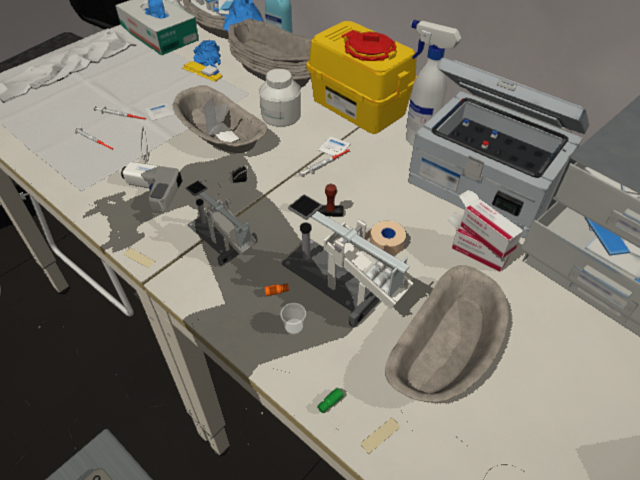

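The top view shows two dispensers. One is at about (335,243), with its pad at (279,236) and mouth at (393,233). The other is at about (200,296) and is clearly smaller. The larger one at (335,243), which holds the vials and faces the tray at (442,228), fits the description. The tape is at (322,180), the stamp at (254,190) and the cup at (332,313). The green (409,341) and orange (292,301) look-alikes stay where they are. Next I confirm this with a crop and measure the orientations.

Run:
```python
from h import *
im=cv2.imread("pics/top0.png")[140:320,130:500]
cv2.imwrite("pics/crop.png",cv2.resize(im,None,fx=2.1,fy=2.1,interpolation=cv2.INTER_CUBIC))
bot.camera("top")
g=bot.outline_of("tray","top")
for r in g[:3]:
    v,u=np.nonzero(r["region"]); print(r["score"],np.array(r["box"])*[640,480,640,480])
    P=np.array([atz("top",(a,b),.046)[:2] for a,b in zip(u,v)])
    print(cv2.minAreaRect((P*1000).astype(np.float32)), P.mean(0))
    for x in np.arange(.46,.72,.03):
        q=P[abs(P[:,0]-x)<.004]; 
        if len(q): print(round(x,2),q[:,1].min().round(3),q[:,1].max().round(3))
# lever edge directions at z~.128
for px in((279,236),(399,226)): print(atz("top",px,.131))
```

```text
0.74 [398.208 153.408 486.528 303.696]Traceback (most recent call last):
  File "<stdin>", line 8, in <module>
  File "h.py", line 8, in atz
    o,d=ray(cam,px); return o+d*(z-o[2])/d[2]
        ~~~^^^^^^^^
  File "h.py", line 4, in ray
    m=bot.camera_model(cam); E=np.array(m["extrinsics"]); f=240/np.tan(np.radians(m["fov_y"]/2))
ValueError: time passes only in moves, steps and waits
```

View pics/crop.png

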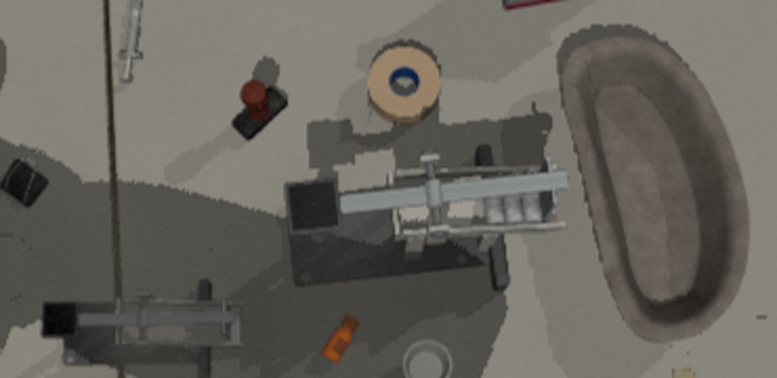

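The crop confirms it. The larger dispenser, with its pad at crop (313,205) and three vials at (490–545,205), faces the tray. The tray is turned about 10° to it.

```bash
sed -i 's/^import numpy.*/import numpy as np, cv2, functools/; s/bot.camera_model(cam)/cm(cam)/; s/^def ray/@functools.lru_cache\ndef cm(c): return bot.camera_model(c)\ndef ray/' h.py
python3 - <<'E'
from h import *
bot.camera("top")
r=bot.outline_of("tray","top")[0]
v,u=np.nonzero(r["region"])
P=np.array([atz("top",(a,b),.046)[:2] for a,b in zip(u,v)])
print(cv2.minAreaRect((P*1000).astype(np.float32)), P.mean(0))
for x in np.arange(.43,.75,.03):
    q=P[abs(P[:,0]-x)<.004]
    if len(q): print(round(x,2),q[:,1].min().round(3),q[:,1].max().round(3))
for px in((279,236),(399,226)): print(atz("top",px,.131))
# base/foot-bar corners on table: crop px -> full
for c,z in(((290,285),.012),((490,265),.012),((483,150),.03),((500,285),.03)): 
    print(c,atz("top",(130+c[0]/2.1,140+c[1]/2.1),z))
print(bot.read_state()["t"])
E
```

```text
((568.0657348632812, -125.68736267089844), (252.89320373535156, 127.46501159667969), 6.329911708831787) [ 0.56544907 -0.12134471]
0.46 -0.164 -0.08
0.49 -0.181 -0.071
0.52 -0.19 -0.068
0.55 -0.192 -0.065
0.58 -0.188 -0.062
0.61 -0.183 -0.059
0.64 -0.172 -0.054
0.67 -0.155 -0.055
[0.55463584 0.15470582 0.131     ]
[ 0.55549659 -0.03287781  0.131     ]
(290, 285) [0.51367316 0.1815306  0.012     ]
(490, 265) [0.51696797 0.01576846 0.012     ]
(483, 150) [0.61056652 0.01373512 0.03      ]
(500, 285) [0.49691143 0.0113757  0.03      ]
1.1
```

{"name": "step_arm", "arguments": {
  "targets": [
    [0,0,0,0,0,7.05,0],
    [0,0,0,0,0,7.05,0],
    [0,0,0,0,0,7.05,0],
    [0,0,0,0,0,7.05,0],
    [0,0,0,0,0,7.05,0],
    [0,0,0,0,0,7.05,0],
    [0,0,0,0,0,7.05,0],
    [0,0,0,0,0,7.05,0],
    [0,0,0,0,0,7.05,0],
    [0,0,0,0,0,7.05,0],
    [0,0,0,0,0,0,0]
  ]
}}

```text
t: 2.02
tcp_pos: [0.1838, 0.5184, 0.1997]
tool_rot: [-3.142, 0.0, 1.565]
contact_force: [-0.4, 0.2, 0.0]
finger_gap: 0.0851
grip_force: 0.0
```

{"name": "step_arm", "arguments": {
  "targets": [
    [-3.16,1.59,0,0,0,0,0],
    [-3.16,1.59,0,0,0,0,0],
    [-3.16,1.59,0,0,0,0,0],
    [-3.16,1.59,0,0,0,0,0],
    [-3.16,1.59,0,0,0,0,0],
    [-3.16,1.59,0,0,0,0,0],
    [-3.16,1.59,0,0,0,0,0],
    [-3.16,1.59,0,0,0,0,0],
    [-3.16,1.59,0,0,0,0,0],
    [-3.16,1.59,0,0,0,0,0],
    [-3.16,1.59,0,0,0,0,0],
    [-3.16,1.59,0,0,0,0,0]
  ]
}}

```text
t: 3.02
tcp_pos: [0.3748, 0.1374, 0.2]
tool_rot: [3.141, -0.0, 1.575]
contact_force: [1.2, 1.0, -1.3]
finger_gap: 0.0852
grip_force: 0.0
```

{"name": "step_arm", "arguments": {
  "targets": [
    [-3.16,1.59,0,0,0,0,0],
    [-3.16,1.59,0,0,0,0,0],
    [-3.16,1.59,0,0,0,0,0],
    [-3.16,1.59,0,0,0,0,0],
    [-3.16,1.59,0,0,0,0,0],
    [-3.16,1.59,0,0,0,0,0],
    [-3.16,1.59,0,0,0,0,0],
    [-3.16,1.59,0,0,0,0,0],
    [-3.16,1.59,0,0,0,0,0],
    [-3.16,1.59,0,0,0,0,0],
    [-3.16,1.59,0,0,0,0,0],
    [-3.16,1.59,0,0,0,0,0]
  ]
}}

```text
t: 4.02
tcp_pos: [0.5656, -0.242, 0.1996]
tool_rot: [3.141, 0.0, 1.575]
contact_force: [1.1, 1.4, 0.9]
finger_gap: 0.0857
grip_force: 0.0
```

{"name": "step_arm", "arguments": {
  "targets": [
    [0,0,2.4,0,0,0,0],
    [0,0,2.4,0,0,0,0],
    [0,0,2.4,0,0,0,0],
    [0,0,2.4,0,0,0,0],
    [0,0,2.4,0,0,0,0],
    [0,0,2.4,0,0,0,0],
    [0,0,2.4,0,0,0,0],
    [0,0,2.4,0,0,0,0],
    [0,0,0,0,0,0,0],
    [0,0,0,0,0,0,0]
  ]
}}

```text
t: 4.85
tcp_pos: [0.5645, -0.2399, 0.0071]
tool_rot: [-3.139, -0.001, 1.573]
contact_force: [0.2, -0.4, 0.6]
finger_gap: 0.0852
grip_force: 0.0
```

{"name": "step_arm", "arguments": {
  "targets": [
    [1,0,0,0,0,0,0],
    [1,0,0,0,0,0,0],
    [1,0,0,0,0,0,0],
    [0.8,0,0,0,0,0,0],
    [0.7,0,0,0,0,0,0],
    [0.7,0,0,0,0,0,0],
    [0.7,0,0,0,0,0,0],
    [0.7,0,0,0,0,0,0],
    [0.7,0,0,0,0,0,0],
    [0.7,0,0,0,0,0,0],
    [0.4,0,0,0,0,0,0],
    [0,0,0,0,0,0,0]
  ]
}}

```text
t: 5.85
tcp_pos: [0.5651, -0.1553, 0.0077]
tool_rot: [-3.141, -0.0, 1.571]
contact_force: [-0.1, -0.6, 0.7]
finger_gap: 0.0855
grip_force: 0.0
```

Run:
```python
from h import *
save("top","push1")
r=bot.outline_of("tray","top")
s=bot.read_state();print(s["tcp_pos"],s["contact_force"])
if r:
  v,u=np.nonzero(r[0]["region"]); P=np.array([atz("top",(a,b),.046)[:2] for a,b in zip(u,v)])
  print(r[0]["score"],P.min(0),P.max(0))
```

```text
[ 0.56520485 -0.15615595  0.00770138] [ 0.28279    -0.37512787  0.38495774]
0.76 [ 0.43864797 -0.17450871] [ 0.6942408  -0.05401091]
```

View pics/push1.png

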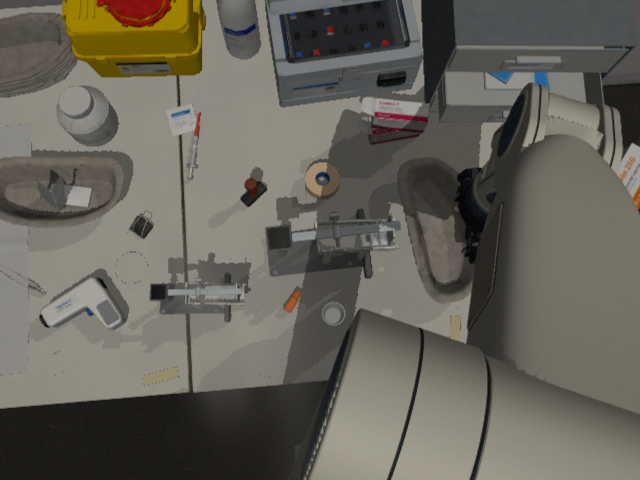

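The tray's left edge, at about (400,165)–(430,290), seems to have barely moved although the fingers are well in. I compare the edges numerically before pushing on.

Run:
```python
from h import *
a=cv2.imread("pics/top0.png")[140:310,340:540]; b=cv2.imread("pics/push1.png")[140:310,340:540]
w=save("wrist","w1")
cv2.imwrite("pics/cmp.png",cv2.resize(np.hstack([cv2.resize(np.hstack([a,b]),None,fx=1.4,fy=1.4),]),None,fx=1.4,fy=1.4))
sc=save("scene","scene1")
r=bot.outline_of("tray","scene"); print([ (q["score"],np.array(q["box"])*[640,480,640,480]) for q in r])
for q in bot.place_of("tray","scene")[:2]:
    p=np.array(q["position"])*[640,480]; print(p,q["score"],atz("scene",p,0))
cv2.imwrite("pics/sc1c.png",cv2.resize(sc[200:440,280:600,::-1],None,fx=2.4,fy=2.4))
```

```text
[(0.61, array([383.616, 264.384, 506.816, 402.   ])), (0.3, array([366.208, 224.304, 408.32 , 254.592]))]
[448.32  346.512] 0.91 [ 0.56871828 -0.12427992  0.        ]
```

View pics/sc1c.png

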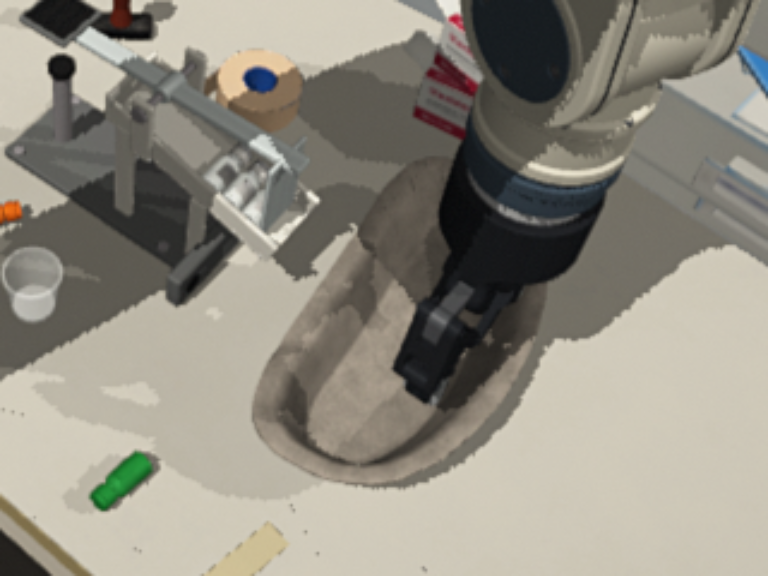

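The scene crop shows the right finger, near crop (425,385), inside the tray, and the tray has not shifted. I check this against the projected fingertip positions and the wrist view.

Run:
```python
from h import *
for x in(.515,.615):
  for z in(.0077,.0207): print(x,z,np.array(proj("scene",np.array([x,-.156,z])))-[280,200])
for p in([.565,-.192,.046],[.565,-.192,0],[.50,-.19,.046],[.5,-.17,.0]): print(p,(np.array(proj("scene",np.array(p)))-[280,200])*2.4)
s=bot.read_state();print(s)
```

```text
0.515 0.0077 [167.88661436 181.03200539]
0.515 0.0207 [169.52027466 176.76398135]
0.615 0.0077 [203.03490798 136.17303886]
0.615 0.0207 [204.97949528 131.64316304]
[0.565, -0.192, 0.046] [512.82941219 382.66112212]
[0.565, -0.192, 0] [494.68396769 419.99104458]
[0.5, -0.19, 0.046] [452.16631918 457.94457396]
[0.5, -0.17, 0.0] [407.00224104 472.2835699 ]
{'t': 6.15, 'joint_pos': array([-4.13271444e-01,  4.37770808e-01, -2.23144811e-01,  9.09833411e-01,
       -5.86100702e-05,  1.15841588e+00]), 'qd': array([ 0.00159002,  0.000295  , -0.00214574, -0.00071089,  0.00093447,
        0.00071573]), 'joint_efforts': array([ 1.39425723e-01, -6.40493846e+01,  2.90837753e+01,  2.76803425e-03,
        2.46771895e-03, -1.50197102e-03]), 'tcp_pos': array([ 0.56514483, -0.15656657,  0.00764629]), 'tool_rot': array([3.14157281e+00, 7.26526995e-05, 1.56990533e+00]), 'contact_force': array([ 0.27051077, -0.55497572, -0.33194284]), 'ft_torque': array([0.0408126 , 0.05318406, 0.04444371]), 'grip_force': 0.0, 'finger_gap': 0.08534679583928662}
```

View pics/w1.png

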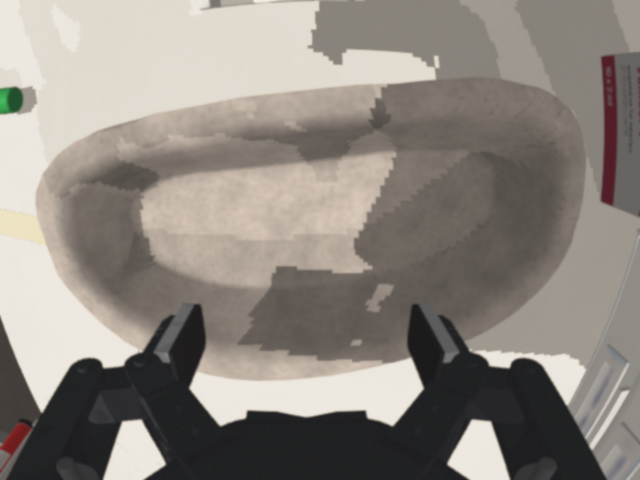

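Run:
```python
from h import *
m=cm("wrist");E=np.array(m["extrinsics"]);f=240/np.tan(np.radians(m["fov_y"]/2));print(m["cx"],m["cy"],f)
print("cam",-E[:3,:3].T@E[:3,3])
def pw(p):
    c=E[:3,:3]@p+E[:3,3];r=np.hypot(c[0],c[1]);th=np.arctan2(r,-c[2])
    return np.array([m["cx"]+f*th*c[0]/r,m["cy"]-f*th*c[1]/r]).round()
for z in(.008,.021,.04,.06): print(z,[pw(np.array([x,y,z])) for x in(.5225,.6075) for y in(-.167,-.145)],(np.array(proj("scene",np.array([.5225,-.145,z])))-[280,200])*2.4,(np.array(proj("scene",np.array([.5225,-.167,z])))-[280,200])*2.4)
print("rim",[pw(np.array([.565,y,z])) for y,z in((-.192,.046),(-.180,.0),(-.06,.046))])
```

```text
306.0879818465612 235.97697236760266 371.64829954431775
cam [ 0.56390722 -0.07652069  0.18352589]
0.008 [array([230., 294.]), array([226., 256.]), array([388., 293.]), array([391., 255.])] [394.2895892  414.68169759] [425.35108334 436.82204217]
0.021 [array([225., 305.]), array([221., 265.]), array([393., 305.]), array([397., 265.])] [398.06123369 404.30458298] [429.55881085 426.59149156]
0.04 [array([217., 325.]), array([212., 282.]), array([401., 324.]), array([406., 282.])] [403.74439741 388.66820963] [435.90151004 411.17003068]
0.06 [array([207., 350.]), array([200., 304.]), array([411., 349.]), array([419., 303.])] [409.95698765 371.57519856] [442.83843389 394.30378863]
rim [array([309., 377.]), array([309., 308.]), array([309.,  73.])]
```

The fingertips triangulate to z≈0.055 in both the wrist and the scene view, well above the 0.02 I expected. So they passed over the rim and the tray is untouched. I lift, back off, and descend again to find the real tip height.

{"name": "step_arm", "arguments": {
  "targets": [
    [0,0,-3,0,0,0,0],
    [0,0,-3,0,0,0,0],
    [-3,0,0,0,0,0,0],
    [-3,0,0,0,0,0,0],
    [-3,0,0,0,0,0,0],
    [0,0,3,0,0,0,0],
    [0,0,3,0,0,0,0],
    [0,0,0,0,0,0,0],
    [0,0,0,0,0,0,0]
  ]
}}

```text
t: 6.9
tcp_pos: [0.564, -0.2459, 0.0068]
tool_rot: [-3.139, -0.002, 1.57]
contact_force: [0.5, 0.5, -0.1]
finger_gap: 0.0852
grip_force: 0.0
```

Run:
```python
from h import *
a=save("wrist","w2"); b=save("scene","s2"); print(bot.read_state()["tcp_pos"],bot.read_state()["contact_force"])
u,v=map(int,proj("scene",np.array([.565,-.245,.02])));print(u,v)
c=cv2.resize(b[v-110:v+70,u-90:u+90],(480,480))
print(proj("scene",np.array([.5225,-.245,.02])),proj("scene",np.array([.5225,-.245,.055])))
for z in(.008,.021,.04,.06):
  p=np.array(proj("scene",np.array([.515,-.245,z])))-[u-90,v-110]; q=(p*480/180).astype(int); cv2.circle(c,tuple(map(int,q)),3,(255,0,0),-1); print(z,q)
cv2.imwrite("pics/c2.png",c[:,:,::-1])
```

```text
[ 0.56577272 -0.24647925  0.00914738] [ 0.18018138 -0.1542306   1.09105206]
522 391
(np.float64(508.10421911035957), np.float64(412.95170410796595)) (np.float64(515.0773250152513), np.float64(401.6433544635533))
0.008 [189 372]
0.021 [196 361]
0.04 [206 345]
0.06 [216 328]
```

View pics/c2.png

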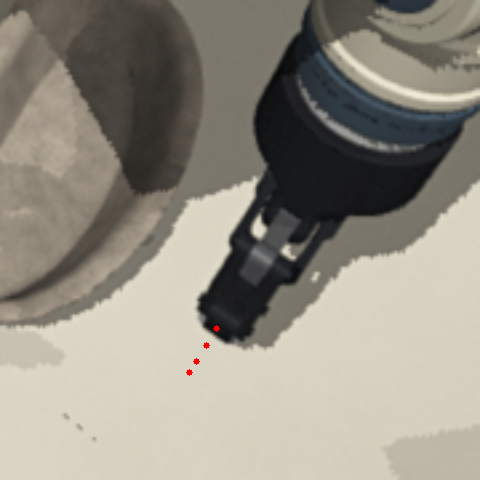

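The crop shows the open fingertips at (225,335), which matches z≈0.05–0.06, so the tips sit about 3–4 cm above where the stated geometry puts them. I lower in small steps while watching the force.

{"name": "step_arm", "arguments": {
  "targets": [
    [0,0,0.6,0,0,0,0],
    [0,0,0.6,0,0,0,0],
    [0,0,0,0,0,0,0],
    [0,0,0,0,0,0,0]
  ]
}}

```text
t: 7.33
tcp_pos: [0.565, -0.2459, -0.0043]
tool_rot: [-3.141, -0.0, 1.571]
contact_force: [0.6, 0.3, 0.0]
finger_gap: 0.0853
grip_force: 0.0
```

{"name": "step_arm", "arguments": {
  "targets": [
    [0,0,0.4,0,0,0,0],
    [0,0,0.4,0,0,0,0],
    [0,0,0,0,0,0,0],
    [0,0,0,0,0,0,0]
  ]
}}

```text
t: 7.67
tcp_pos: [0.5649, -0.2461, -0.0127]
tool_rot: [-3.141, -0.0, 1.57]
contact_force: [-0.2, 0.7, -0.3]
finger_gap: 0.0856
grip_force: 0.0
```

{"name": "step_arm", "arguments": {
  "targets": [
    [0,0,0.4,0,0,0,0],
    [0,0,0.4,0,0,0,0],
    [0,0,0,0,0,0,0]
  ]
}}

```text
t: 7.92
tcp_pos: [0.5647, -0.246, -0.0212]
tool_rot: [-3.141, -0.001, 1.57]
contact_force: [-0.2, 0.1, -0.1]
finger_gap: 0.0851
grip_force: 0.0
```

Run:
```python
from h import *
b=save("scene","s3"); s=bot.read_state(); print(s["tcp_pos"],s["contact_force"])
u,v=522,391
c=cv2.resize(b[v-110:v+70,u-90:u+90],(480,480))
for z in(0,.02,.04):
  p=np.array(proj("scene",np.array([.515,-.246,z])))-[u-90,v-110]; q=(p*480/180).astype(int); cv2.circle(c,tuple(map(int,q)),3,(255,0,0),-1); print(z,q)
cv2.imwrite("pics/c3.png",c[:,:,::-1])
```

```text
[ 0.5647296  -0.24603119 -0.02090424] [0.22921104 0.39891787 0.1802403 ]
0 [187 379]
0.02 [197 363]
0.04 [207 346]
```

View pics/c3.png

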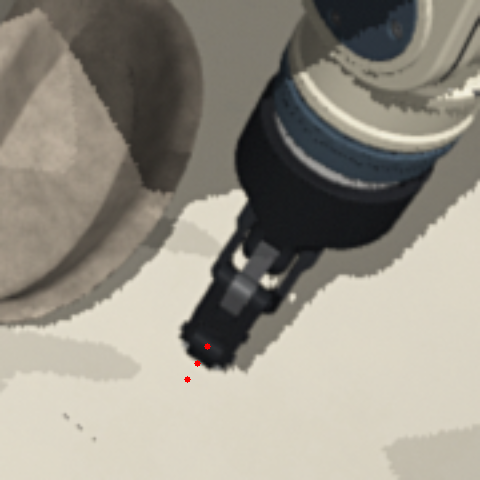

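The crop shows the tips at (212,360), so z≈0.02. The real tips sit about 3 cm higher than reported, and I allow for that from here on. I lower slightly more and push.

{"name": "step_arm", "arguments": {
  "targets": [
    [0,0,0.5,0,0,0,0],
    [1,0,0,0,0,0,0],
    [1,0,0,0,0,0,0],
    [1,0,0,0,0,0,0],
    [0.6,0,0,0,0,0,0],
    [0.6,0,0,0,0,0,0],
    [0.6,0,0,0,0,0,0],
    [0.6,0,0,0,0,0,0],
    [0.6,0,0,0,0,0,0],
    [0.6,0,0,0,0,0,0],
    [0.6,0,0,0,0,0,0],
    [0.6,0,0,0,0,0,0]
  ]
}}

```text
t: 8.97
tcp_pos: [0.5651, -0.1677, -0.0253]
tool_rot: [3.142, 0.0, 1.57]
contact_force: [0.4, 0.6, 1.0]
finger_gap: 0.0857
grip_force: 0.1
```

{"name": "step_arm", "arguments": {
  "targets": [
    [0.6,0,0,0,0,0,0],
    [0.6,0,0,0,0,0,0],
    [0.5,0,0,0,0,0,0],
    [0.5,0,0,0,0,0,0],
    [0,0,0,0,0,0,0]
  ]
}}

```text
t: 9.38
tcp_pos: [0.565, -0.1452, -0.0253]
tool_rot: [-3.141, -0.0, 1.571]
contact_force: [-0.4, -0.1, -0.5]
finger_gap: 0.0856
grip_force: 0.0
```

Run:
```python
from h import *
save("top","push2")
r=bot.outline_of("tray","top")[0]
s=bot.read_state();print(s["tcp_pos"],s["contact_force"])
v,u=np.nonzero(r["region"]); P=np.array([atz("top",(a,b),.046)[:2] for a,b in zip(u,v)])
print(r["score"],P.min(0),P.max(0))
for x in np.arange(.46,.72,.03):
    q=P[abs(P[:,0]-x)<.004]
    if len(q): print(round(x,2),q[:,1].min().round(3),q[:,1].max().round(3))
```

```text
[ 0.56516723 -0.14606141 -0.02529212] [-0.43612352  0.44176303  0.3131044 ]
0.97 [ 0.44776979 -0.13891667] [ 0.70325641 -0.01254904]
0.46 -0.1 -0.024
0.49 -0.121 -0.015
0.52 -0.134 -0.015
0.55 -0.138 -0.036
0.58 -0.131 -0.05
0.61 -0.132 -0.016
0.64 -0.13 -0.014
0.67 -0.118 -0.015
0.7 -0.092 -0.029
```

The tray is now square to the bar, with its front edge at y≈-0.014. The last 1–2 cm go gently, watching the force.

{"name": "step_arm", "arguments": {
  "targets": [
    [0.4,0,0,0,0,0,0],
    [0.4,0,0,0,0,0,0],
    [0.4,0,0,0,0,0,0],
    [0,0,0,0,0,0,0],
    [0,0,0,0,0,0,0]
  ]
}}

```text
t: 9.9
tcp_pos: [0.5651, -0.1339, -0.0253]
tool_rot: [-3.142, -0.0, 1.571]
contact_force: [-0.4, -0.6, -0.4]
finger_gap: 0.0855
grip_force: 0.0
```

{"name": "step_arm", "arguments": {
  "targets": [
    [0.3,0,0,0,0,0,0],
    [0,0,0,0,0,0,0],
    [0,0,0,0,0,0,0]
  ]
}}

```text
t: 10.15
tcp_pos: [0.5652, -0.1311, -0.0253]
tool_rot: [3.142, 0.0, 1.57]
contact_force: [0.4, -0.6, -0.0]
finger_gap: 0.0856
grip_force: 0.0
```

{"name": "step_arm", "arguments": {
  "targets": [
    [0.3,0,0,0,0,0,0],
    [0,0,0,0,0,0,0],
    [0,0,0,0,0,0,0]
  ]
}}

```text
t: 10.4
tcp_pos: [0.5656, -0.1289, -0.025]
tool_rot: [3.141, 0.002, 1.57]
contact_force: [0.6, -5.3, 1.1]
finger_gap: 0.0855
grip_force: 2.6
```

Contact: 5 N at the bar, where it was expected. I retreat, lift and close the fingers.

{"name": "step_arm", "arguments": {
  "targets": [
    [-1,0,0,0,0,0,0],
    [-1.5,0,0,0,0,0,0],
    [-1.5,0,0,0,0,0,0],
    [0,0,-3,0,0,0,0],
    [0,0,-3.2,0,0,0,1],
    [0,0,-3.2,0,0,0,1],
    [0,0,-3.2,0,0,0,1],
    [0,0,-3.2,0,0,0,1],
    [0,0,-3.2,0,0,0,1],
    [0,0,-3.2,0,0,0,1],
    [0,0,0,0,0,0,1]
  ]
}}

```text
t: 11.32
tcp_pos: [0.5669, -0.1705, 0.2031]
tool_rot: [3.133, 0.004, 1.569]
contact_force: [-0.4, -0.7, 0.6]
finger_gap: 0.0006
grip_force: 0.0
```

{"name": "step_arm", "arguments": {
  "targets": [
    [2.7,-0.1,0,0,0,0,1],
    [2.7,-0.1,0,0,0,0,1],
    [2.7,-0.1,0,0,0,0,1],
    [2.7,-0.1,0,0,0,0,1],
    [2.7,-0.1,0,0,0,0,1],
    [2.7,-0.1,0,0,0,0,1],
    [2.7,-0.1,0,0,0,0,1],
    [2.7,-0.1,0,0,0,0,1],
    [2.7,-0.1,0,0,0,0,1],
    [2.7,-0.1,0,0,0,0,1],
    [2.7,-0.1,0,0,0,0,1],
    [2.7,0,0,0,0,0,1]
  ]
}}

```text
t: 12.32
tcp_pos: [0.5545, 0.1559, 0.1965]
tool_rot: [-3.141, -0.0, 1.569]
contact_force: [0.2, 0.1, 0.3]
finger_gap: 0.0004
grip_force: 0.0
```

Run:
```python
from h import *
save("top","t4")
for n in("tray","chute_mouth","rocker_pad"):
    for r in bot.place_of(n,"top")[:2]:
        p=np.array(r["position"])*[640,480]; print(n,r["score"],p,atz("top",p,dict(tray=0,chute_mouth=.056,rocker_pad=.133)[n]))
im=save("scene","s4")
r=bot.place_of("rocker_pad","scene"); print([(q["score"],np.array(q["position"])*[640,480],atz("scene",np.array(q["position"])*[640,480],.133)) for q in r[:3]])
s=bot.read_state();print(s["tcp_pos"],s["finger_gap"])
w=save("wrist","w4")
cv2.imwrite("pics/v4.png",np.hstack([cv2.resize(im[120:390,250:510],(385,400)),cv2.resize(w,(400,300))[:,:] if 0 else cv2.copyMakeBorder(cv2.resize(w,(400,300)),0,100,0,0,cv2.BORDER_CONSTANT)])[:,:,::-1])
for z in(.10,.13,.16,.2): print(z,proj("scene",np.array([s["tcp_pos"][0],s["tcp_pos"][1],z])))
```

```text
tray 0.93 [404.224 229.104] [ 0.57976222 -0.0649253   0.        ]
chute_mouth 0.95 [392.128 236.016] [ 0.55675973 -0.03279246  0.056     ]
rocker_pad 0.64 [159.296 293.616] [0.47944682 0.34179862 0.133     ]
rocker_pad 0.39 [384.192 246.096] [ 0.52510608 -0.00606087  0.133     ]
[(0.81, array([303.232, 206.496]), array([0.54760909, 0.15566749, 0.133     ])), (0.66, array([196.608, 185.712]), array([0.46782771, 0.31650441, 0.133     ]))]
[0.55459264 0.15453919 0.19643654] 0.00012989694811140333
0.1 (np.float64(307.0766441917624), np.float64(219.06408885449312))
0.13 (np.float64(306.8131646432892), np.float64(205.84429314472268))
0.16 (np.float64(306.53547971867005), np.float64(191.9117583562691))
0.2 (np.float64(306.14107626632267), np.float64(172.1230001870911))
```

View pics/v4.png

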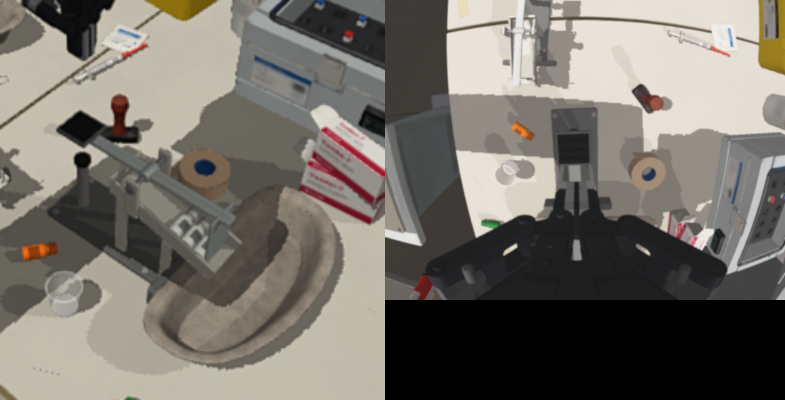

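The left view shows the tray up against the bar under the mouth, with the vials still behind the gate and the bystanders in place. The pad is at crop (80,128), below the gripper. I descend to it.

{"name": "step_arm", "arguments": {
  "targets": [
    [0,0,2,0,0,0,1],
    [0,0,2,0,0,0,1],
    [0,0,2,0,0,0,1],
    [0,0,1,0,0,0,1],
    [0,0,0,0,0,0,1],
    [0,0,0,0,0,0,1]
  ]
}}

```text
t: 13.17
tcp_pos: [0.5544, 0.1551, 0.1269]
tool_rot: [-3.141, 0.0, 1.569]
contact_force: [-0.6, 0.0, 0.2]
finger_gap: -0.0001
grip_force: 0.0
```

Run:
```python
from h import *
b=save("scene","s5");w=save("wrist","w5"); s=bot.read_state(); print(s["tcp_pos"],s["contact_force"])
u,v=307,200
c=cv2.resize(b[v-50:v+50,u-50:u+50],(400,400),interpolation=cv2.INTER_CUBIC)
cv2.imwrite("pics/c5.png",np.hstack([c,cv2.resize(w[240:480,180:420],(400,400))])[:,:,::-1])
```

```text
[0.55501059 0.15554208 0.12792381] [-0.41584591  0.43061946  0.76294633]
```

View pics/c5.png

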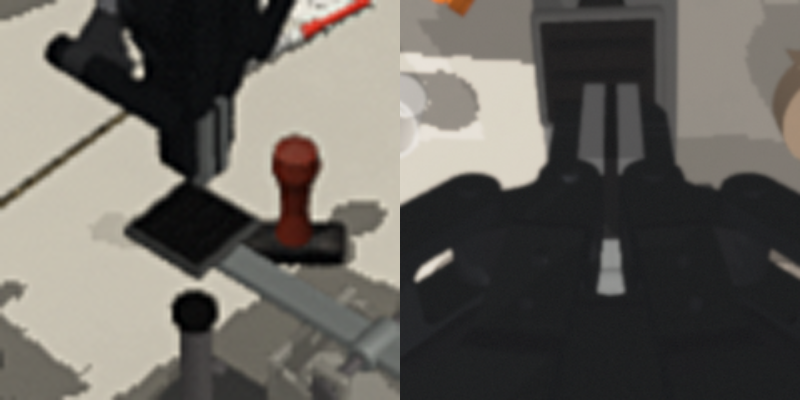

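The tips are centred over the pad (left pane, (195,180) over (193,228)), about 2.5 cm above it. I press down gradually.

{"name": "step_arm", "arguments": {
  "targets": [
    [0,0,1,0,0,0,1],
    [0,0,0.7,0,0,0,1],
    [0,0,0.5,0,0,0,1],
    [0,0,0.5,0,0,0,1],
    [0,0,0.5,0,0,0,1],
    [0,0,0,0,0,0,1]
  ]
}}

```text
t: 13.77
tcp_pos: [0.554, 0.156, 0.0937]
tool_rot: [-3.141, -0.0, 1.571]
contact_force: [0.2, -0.4, -0.1]
finger_gap: 0.0
grip_force: 0.0
```

{"name": "step_arm", "arguments": {
  "targets": [
    [0,0,0.5,0,0,0,1],
    [0,0,0.5,0,0,0,1],
    [0,0,0.4,0,0,0,1],
    [0,0,0,0,0,0,1],
    [0,0,0,0,0,0,1]
  ]
}}

```text
t: 14.18
tcp_pos: [0.5545, 0.1556, 0.0807]
tool_rot: [3.141, 0.0, 1.57]
contact_force: [-0.6, -2.2, 4.3]
finger_gap: 0.0002
grip_force: 2.0
```

{"name": "step_arm", "arguments": {
  "targets": [
    [0,0,0.4,0,0,0,1],
    [0,0,0.3,0,0,0,1],
    [0,0,0,0,0,0,1],
    [0,0,0,0,0,0,1]
  ]
}}

```text
t: 14.52
tcp_pos: [0.5548, 0.1557, 0.0745]
tool_rot: [3.14, 0.0, 1.57]
contact_force: [-0.8, -2.7, 6.4]
finger_gap: 0.0
grip_force: 3.2
```

Run:
```python
from h import *
b=save("scene","s6"); s=bot.read_state(); print(s["tcp_pos"],s["contact_force"])
for n in("vial_a",):
  for q in bot.place_of(n,"scene")[:6]: p=np.array(q["position"])*[640,480]; print(q["score"],p,atz("scene",p,.012))
for q in bot.place_of("rocker_pad","scene")[:2]: print(q["score"],np.array(q["position"])*[640,480])
cv2.imwrite("pics/c6.png",cv2.resize(b[150:370,270:510],(720,600)[:2])[:,:,::-1])
```

```text
[0.55476407 0.15567202 0.07447361] [-1.3163834  -1.08278038  6.8776434 ]
0.79 [416.768 339.216] [ 0.54007289 -0.08356744  0.012     ]
0.74 [342.4   392.784] [ 0.39810242 -0.0544743   0.012     ]
0.61 [394.112 325.824] [ 0.53645981 -0.04353835  0.012     ]
0.55 [267.072 288.912] [0.45539426 0.15433421 0.012     ]
0.43 [422.912 347.424] [ 0.53446565 -0.09862099  0.012     ]
0.62 [195.392 184.608]
0.56 [304.576 216.   ]
```

View pics/c6.png

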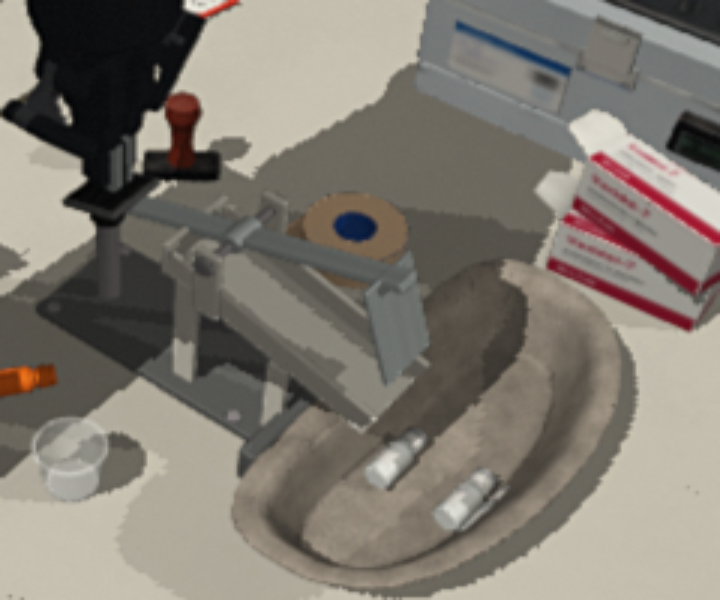

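The lever is down on its stop post, the gate is up and the chute is empty. The vials lie in the tray at crop (395,460) and (465,500), the latter with a third right beside it; the detector gives three. I press a touch more, hold, then release.

{"name": "step_arm", "arguments": {
  "targets": [
    [0,0,0.3,0,0,0,1],
    [0,0,0,0,0,0,1],
    [0,0,0,0,0,0,1],
    [0,0,0,0,0,0,1],
    [0,0,0,0,0,0,1],
    [0,0,0,0,0,0,1],
    [0,0,0,0,0,0,1]
  ]
}}

```text
t: 15.25
tcp_pos: [0.5551, 0.1555, 0.0733]
tool_rot: [3.138, 0.0, 1.57]
contact_force: [-5.1, -3.8, 23.3]
finger_gap: -0.0001
grip_force: 10.3
```

Run:
```python
from h import *
bot.camera("top")
for q in bot.place_of("vial_a","top")[:6]: p=np.array(q["position"])*[640,480]; print(q["score"],p,atz("top",p,.012))
for q in bot.outline_of("vial_a","top")[:6]: print(q["score"],np.array(q["box"])*[640,480,640,480])
```

```text
0.79 [407.68  330.624] [ 0.40055699 -0.04794152  0.012     ]
0.64 [397.824 251.904] [ 0.53726281 -0.0467899   0.012     ]
0.54 [426.624 248.784] [ 0.53872077 -0.09759489  0.012     ]
0.52 [421.184 246.48 ] [ 0.54357551 -0.08861965  0.012     ]
0.68 [414.4   225.312 426.816 247.104]
0.55 [396.096 239.184 398.976 251.808]
0.54 [398.592 329.28  413.312 354.816]
0.47 [421.504 225.792 427.584 246.288]
```

It is on the hard stop, at 23 N, and three vials show in the tray. I let the lever up gently and withdraw.

{"name": "step_arm", "arguments": {
  "targets": [
    [0,0,-0.7,0,0,0,1],
    [0,0,-0.7,0,0,0,1],
    [0,0,-0.7,0,0,0,1],
    [0,0,-0.7,0,0,0,1],
    [0,0,-1,0,0,0,1],
    [0,0,-2,0,0,0,1],
    [0,0,-3,0,0,0,1],
    [0,0,-3,0,0,0,1],
    [0,0,0,0,0,0,1],
    [0,0,0,0,0,0,1],
    [0,0,0,0,0,0,1],
    [0,0,0,0,0,0,1]
  ]
}}

```text
t: 16.4
tcp_pos: [0.5536, 0.1556, 0.1875]
tool_rot: [-3.139, 0.0, 1.57]
contact_force: [-0.1, -0.6, -0.0]
finger_gap: 0.0002
grip_force: 0.0
```

Run:
```python
from h import *
bot.camera("scene")
for q in bot.place_of("rocker_pad","scene")[:2]: p=np.array(q["position"])*[640,480]; print(q["score"],p)
for q in bot.place_of("vial_a","scene")[:5]: p=np.array(q["position"])*[640,480]; print(q["score"],p,atz("scene",p,.012))
print(bot.read_state()["contact_force"], bot.read_state()["tcp_pos"]); print(bot.hand_in())
```

```text
0.63 [305.6   207.408]
0.8 [391.872 326.112] [ 0.5337237  -0.04124355  0.012     ]
0.78 [342.272 394.08 ] [ 0.39648635 -0.05558976  0.012     ]
0.77 [265.984 291.12 ] [0.45107224 0.1524895  0.012     ]
0.69 [415.808 339.312] [ 0.53896107 -0.08256709  0.012     ]
0.49 [426.88  349.008] [ 0.53617906 -0.10462155  0.012     ]
[-0.68648773  0.50648509 -0.32403178] [0.55381297 0.15566036 0.18772537]
the job is handed in; nothing more can be done
None
```

I handed the job in: the tray is against the foot bar under the chute's mouth, all three vials are in it, the lever is back up and the arm is clear; the hand-in returned no verdict.

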